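Make up two bedside sets

TASK

Make up the two bedside trays: the bottle opener lies flat in the open bay of the tray with the wide round well, and the hair clip, right way up as it is now, in the open bay of the tray with the narrow well. Each tray also gets the steel tumbler that belongs in its well, the wide one in the wide well and the narrow one in the narrow, standing upright right down on the tray's floor. Work in any order, do not knock a tumbler over, and leave the lantern, saucer and coaster stack where they are.

Things in the scene. Friction and masses are not known exactly. Their poses are not given: they have to be found in the camera images.
- tray_wide: Fixed low wooden tray with the wide well, 250 x 140. Origin: centre of underside; x along its length to the well, z up. Floor top z 6; lip 6 thick, top z 14; dividing strip x 16 to 20, top z 14. Open bay: x -119 to 16, y -64 to 64. Well: dark wood ring on the floor, centre x 70, y 0, rim z 22, 76 inside, 86 outside diameter. (mm)
- tray_narrow: Fixed low wooden tray with the narrow well, 250 x 140. Origin: centre of underside; x along its length to the well, z up. Floor top z 6; lip 6 thick, top z 14; dividing strip x 16 to 20, top z 14. Open bay: x -119 to 16, y -64 to 64. Well: dark wood ring on the floor, centre x 70, y 0, rim z 22, 58 inside, 68 outside diameter. (mm)
- tumbler_wide: Upright open steel tumbler, straight-sided, 62 mm across outside, 60 mm high, 3 mm wall; origin: centre of its underside, z up. The wider of the two; about 90 g.
- tumbler_narrow: Upright open steel tumbler, straight-sided, 44 mm across outside, 60 mm high, 3 mm wall; origin: centre of its underside, z up. The narrower of the two, same height; about 60 g.
- opener: Flat steel bottle opener lying on the board, 110 mm long, about 60 g: a bar handle 16 mm wide and 8 mm thick from x = -55 to +25 mm, and a round open loop, 36 mm across and 7 mm thick, from x = +19 to +55 mm. Origin: on the underside at mid-length, under the handle (grip the handle across y there); x along its length towards the loop, z up.
- hair_clip: Black plastic claw hair clip, 76 mm long (x), 24 mm wide (y) over its teeth; its solid body is 22 mm wide and 14 mm high, with two small tabs in the middle rising to 29 mm, within the width. About 30 g. Origin: centre of its underside; z up. Grip the body across y.
- lantern: Bystander: red plastic kerosene-style battery lantern, 130 mm across, 237 mm high to its wire bail. Origin: centre of its underside. Leave alone.
- saucer: Bystander: white ceramic saucer, 140 mm across, 20 mm high. Origin: centre of its underside. Leave alone.
- coasters: Bystander: stack of four square wooden coasters, 90 x 90 mm, 32 mm high. Origin: centre of its underside. Leave alone.
Things that resemble listed ones, but are neither listed nor needed, are in the scene too. There is more than one size of the hair_clip; the one meant has the size given above.

How it is judged:
By the outcome, as a careful person would: the job done as asked, in the order asked, and still so for the second after the job is handed in, with the robot touching nothing.
It also fails if it takes over 109 s, if anything falls off the work surface, if the arm or the gripper's body presses on something with over 40 N, if the wrist force passes 120 N, or if a joint passes its speed limit or range.

ROBOT

A 6-joint arm with a two-finger parallel gripper is mounted at the origin on the work surface. World frame = base frame: x ahead of the robot, y to its left, z up, the work surface at z = 0. Lengths are in m, angles in rad, forces in N, time in s.
With the tool pointing down it reaches from about 0.375 to 0.975 m from the base axis. Payload 3.8 kg.
Tool frame: the origin (TCP) lies between the finger pads; the fingertips stand 22 mm ahead of it and the grasp point (between the pads) lies 3 mm ahead of it; x points along the fingers, z is the direction in which the jaws open and shut, and the axes are right-handed (so a half turn about x gives the same grasp; the last joint's range is limited). The gripper opens to 88 mm and grips with 3 to 60 N. Pads are 18 mm wide; open, the fingers measure 123 mm over their backs; the gripper's body (75 mm by 187 mm) begins 45 mm behind the grasp point.
Start: joints at [-1.355, 0.264, 1.604, -0, 1.274, -0.037], TCP at [0.169, -0.654, 0.261] pointing down, gripper open.
Joint ranges: [-2.63, 2.63], [-0.94, 2.18], [0.31, 2.57], [-1.31, 4.45], [0, 2.66], [-2.55, 2.55]. Speed limits (rad/s): [2.57, 2.57, 3.14, 3.14, 3.14, 3.14].

INTERFACE

Orientations are given as a unit quaternion [w, x, y, z].
In Python, from plant import sensors, vision, bot gives the robot as it stands.
- The arm moves only by the tool servo_tool, never from a script. Its argument "deltas" is text: rows parted by semicolons, each of 5 numbers parted by spaces: the shift along the tool's x, y, z in m, then the turn about the tool's x in rad, then the opening, from -1 (shut) to 1 (fully open). In form: x y z twist hand; .... A call has 1 to 20 rows; each row is the pose to reach, as a shift and turn from the pose commanded when the call began, along the tool's axes at that moment; what a row does not reach only later rows make up. A row lasts 1/8 s, in which the tool goes at most 62.5 mm and 10.7 degrees, less where a joint would pass 70% of its speed; a pose out of reach is approached as far as the arm can. A call with a gripper value outside its range is refused whole. The fingers move at their own pace and stop on an object; "newtons" is the grip in N (left out, the last holds). Time passes only in rows, so rows that repeat a pose let the fingers close. It gives the time, the measured TCP pose, the force and the opening at its end, in the units of the state.
- sensors.state(): the state, without advancing time (a new reading comes with each control period).
- vision.capture(name): name is "scene" or "top" or "wrist"; returns a dict with "img" (480x640x3 uint8, red, green, blue), "mtx" (3x3 intrinsics, pixels), "rvec" (rotation vector, rad) and "tvec" (3), from world to camera coordinates, as OpenCV has them; the wrist camera has in their place "hand_eye" (4x4, takes a point from camera to tool coordinates, whose origin is the TCP and whose axes are the tool frame's). Camera axes: x right, y down, z forward; pixel columns grow to the right and rows downward; lengths in m; the calibration is good to about 2 mm. A picture is of the moment at which its call begins: read the wrist's pose just before it. There is no depth.
- bot.finish_job(): hands the job in, once; it reports no verdict.
Trained networks look in the newest picture that a camera, given by its name, has taken for a name from the list of things; names that differ only in an ending like _2 or _b are one class to them, and where a whole thing is asked for, a point or a joint stands for the part that bears it (a point fixed in the world has none). Each returns a list of dicts, best first, with "score" (0 to 1); they miss things now and then, are a little off and sometimes report something else, mostly with a low value. They report only what shows in the picture. A call takes as long as a camera call. They do not tell look-alikes from the thing itself.
- vision.search_frame(camera, thing): "centre" ([x, y, z] in m, in the coordinates of the camera as it stood for that picture, good to about 4 mm: the middle of the surface that is visible of it).
- vision.outline_of(camera, thing): "mask" (480x640 bool, what is visible of it).
- vision.pinpoint(camera, thing): "centre" ([x, y, z] in m, in the coordinates of the camera as it stood for that picture, good to about 4 mm: a listed point, or the origin of a listed thing).
The state is a dict: "time": time; "qpos": joint angles; "dq": joint speeds; "joint_torque": joint torques, N m; "tool_pos": TCP position; "eef_rot": TCP orientation; "contact_force": force on the tool from outside, world axes, zero at the start; "moment": the same for the moment, N m; "finger_gap": finger opening in m.
Only numpy, scipy, OpenCV 4.12 (cv2) and the standard library are available. Lean on these libraries where they do the work, as an engineer would, in place of code of your own. Each camera call takes 0.05 s, during which the arm holds its last target. There are 200 camera calls.

## Working session

There is one attempt and no reset: what is moved stays moved. The work goes in short steps, Python scripts to look and compute and a tool call to move; the robot and the scene stay as the last step left them, time stands still between calls to the robot, and variables do not carry over. Pictures are saved under pics/ and viewed, about 12 in all and at most 16, crops included, and the job is handed in when it is done.

Besides the shell and the picture viewer there is one more tool, called in YAML: its name, and indented under it one key for each argument. servo_tool: Moves the arm, as the interface text tells. Its arguments: {"type":"object","properties":{"deltas":{"type":"string"},"newtons":{"type":"number"}},"required":["deltas"]}

```bash
ls; mkdir -p pics; cat > h.py <<'E'
import numpy as np, cv2
from scipy.spatial.transform import Rotation as R
from plant import sensors, vision, bot
def q2R(q): return R.from_quat([q[1],q[2],q[3],q[0]]).as_matrix()
def cap(name):
    s=sensors.state(); c=vision.capture(name)
    if name=="wrist":
        T=np.eye(4);T[:3,:3]=q2R(s['eef_rot']);T[:3,3]=s['tool_pos']; W=T@np.array(c['hand_eye'])
    else:
        M=np.eye(4);M[:3,:3]=cv2.Rodrigues(np.array(c['rvec'],float))[0];M[:3,3]=np.ravel(c['tvec']);W=np.linalg.inv(M)
    return c['img'],np.array(c['mtx']),W
def toW(W,p): return W[:3,:3]@np.array(p)+W[:3,3]
def ray(K,W,uv,z):
    d=W[:3,:3]@np.linalg.solve(K,[uv[0],uv[1],1.]); o=W[:3,3]
    return o+d*(z-o[2])/d[2]
def proj(K,W,p):
    q=np.linalg.inv(W)@np.append(p,1); u=K@q[:3]; return u[:2]/u[2]
def save(n,img): cv2.imwrite('pics/'+n,cv2.cvtColor(img,cv2.COLOR_RGB2BGR))
def delta(target):
    "shift in tool axes from present pose"
    s=sensors.state(); return q2R(s['eef_rot']).T@(np.array(target)-s['tool_pos'])
E
python3 - <<'E'
from h import *
np.set_printoptions(precision=4,suppress=True)
s=sensors.state(); print(s['time'],s['tool_pos'],q2R(s['eef_rot']),s['finger_gap'])
for n in ['scene','top']:
    img,K,W=cap(n); save(n+'1.png',img); print(n,W[:3,3])
    for t in ['tray_wide','tray_narrow','tumbler_wide','tumbler_narrow','opener','hair_clip','lantern','saucer','coasters']:
        for d in vision.pinpoint(n,t): 
            p=toW(W,d['centre']); print(t,round(d['score'],2),p,proj(K,W,p).round())
E
```

```text
pics
0.0 [ 0.1687 -0.6529  0.2594] [[-0.0005  0.9682  0.2501]
 [ 0.0022  0.2501 -0.9682]
 [-1.      0.0001 -0.0022]] 0.0881912750240258
scene [ 1.3264 -0.2953  0.6121]
tray_wide 0.96 [ 0.4521 -0.3296  0.0005] [131. 250.]
tray_wide 0.33 [ 0.7355 -0.2831  0.0006] [184. 345.]
tray_narrow 0.75 [0.4374 0.3039 0.001 ] [411. 178.]
tumbler_wide 0.76 [ 0.4496 -0.0951 -0.0002] [248. 221.]
tumbler_narrow 0.78 [0.445  0.0821 0.002 ] [325. 200.]
tumbler_narrow 0.22 [ 0.6165 -0.1018  0.0037] [271. 268.]
opener 0.65 [ 0.6378  0.0972 -0.0001] [372. 249.]
opener 0.46 [0.7847 0.0095 0.0035] [367. 310.]
hair_clip 0.65 [ 0.6152 -0.0994  0.0041] [272. 267.]
hair_clip 0.64 [0.6364 0.0956 0.0013] [371. 248.]
hair_clip 0.6 [0.563  0.0044 0.0007] [313. 239.]
hair_clip 0.6 [ 0.7529 -0.1516 -0.0002] [268. 327.]
lantern 0.89 [ 0.7339 -0.2824 -0.0002] [185. 344.]
saucer 0.92 [ 0.7835  0.0082 -0.0007] [366. 311.]
coasters 0.63 [ 0.7294  0.2728 -0.0019] [476. 253.]
top [0.4668 0.0134 1.0185]
tray_wide 0.6 [ 0.4538 -0.3321 -0.0014] [469. 323.]
tray_narrow 0.71 [0.4385 0.3071 0.0018] [150. 325.]
tumbler_wide 0.95 [ 0.4514 -0.0955  0.0026] [353. 322.]
tumbler_narrow 0.73 [ 0.454   0.0818 -0.0012] [265. 319.]
opener 0.95 [ 0.6443  0.0968 -0.0003] [260. 225.]
hair_clip 0.94 [ 0.6179 -0.1015  0.0017] [356. 240.]
hair_clip 0.76 [ 0.7528 -0.1431  0.0051] [376. 177.]
hair_clip 0.59 [0.559  0.0013 0.0009] [306. 267.]
hair_clip 0.43 [0.4512 0.0817 0.0034] [264. 320.]
saucer 0.92 [0.7887 0.0104 0.0016] [304. 159.]
coasters 0.96 [ 0.7339  0.2675 -0.0005] [180. 181.]
```

View pics/scene1.png

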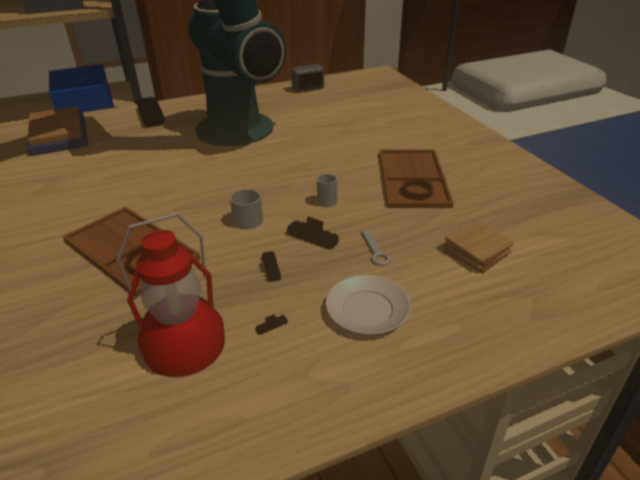

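View pics/top1.png

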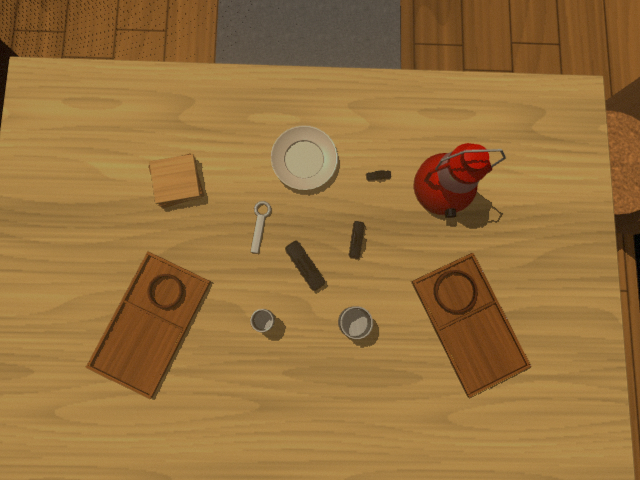

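```bash
python3 - <<'E'
from h import *
np.set_printoptions(precision=4,suppress=True)
img,K,W=cap('top')
z={'tray_wide':.014,'tray_narrow':.014,'opener':.007,'hair_clip':.012,'tumbler_wide':.06,'tumbler_narrow':.06}
for t in z:
    for d in vision.outline_of('top',t):
        c=max(cv2.findContours(d['mask'].astype(np.uint8),0,2)[0],key=cv2.contourArea)[:,0]
        w=np.array([ray(K,W,p,z[t])[:2] for p in c.astype(float)])
        (cx,sz,a)=cv2.minAreaRect((w*1000).astype(np.float32)); b=cv2.boxPoints((cx,sz,a))
        e=[b[1]-b[0],b[2]-b[1]]; L=max(e,key=np.linalg.norm)
        print(t,round(d['score'],2),'rect c',np.round(cx,1),'size',np.round(sz,1),'long axis deg',np.degrees(np.arctan2(L[1],L[0])).round(1), 'px',c.mean(0).round())
for n,(u,v) in dict(wide=(456,292),narrow=(167,292)).items():
    print(n,ray(K,W,(u,v),.022))
big=cv2.resize(img[215:285,280:400],None,fx=6,fy=6,interpolation=cv2.INTER_CUBIC)
rings=np.hstack([cv2.resize(img[250:335,x:x+85],None,fx=4.6,fy=4.6,interpolation=cv2.INTER_CUBIC) for x in (130,410)])
save('rings.png',rings)
clip=cv2.resize(img[160:300,280:400],None,fx=4,fy=4,interpolation=cv2.INTER_CUBIC); save('clips.png',clip)
E
```

```text
tray_wide 0.72 rect c [ 451.7 -329. ] size [254.1 146.1] long axis deg 26.1 px [471. 324.]
tray_narrow 0.87 rect c [440.5 306.4] size [143.7 251.4] long axis deg -24.2 px [149. 323.]
opener 0.57 rect c [640.4  95.6] size [ 33.4 107.1] long axis deg -2.3 px [259. 223.]
hair_clip 0.76 rect c [ 617.1 -100.5] size [22.6 75.1] long axis deg -8.3 px [356. 239.]
hair_clip 0.74 rect c [ 754.3 -145.3] size [17.2 46.5] long axis deg -88.5 px [379. 175.]
hair_clip 0.71 rect c [562.1   4.3] size [107.   35.7] long axis deg 35.3 px [304. 266.]
tumbler_wide 0.93 rect c [451.4 -93.3] size [57.7 64.6] long axis deg -89.0 px [355. 323.]
tumbler_narrow 0.81 rect c [451.9  81.5] size [38.9 43.4] long axis deg -88.9 px [263. 319.]
wide [ 0.5142 -0.2995  0.022 ]
narrow [0.503  0.2732 0.022 ]
```

View pics/clips.png

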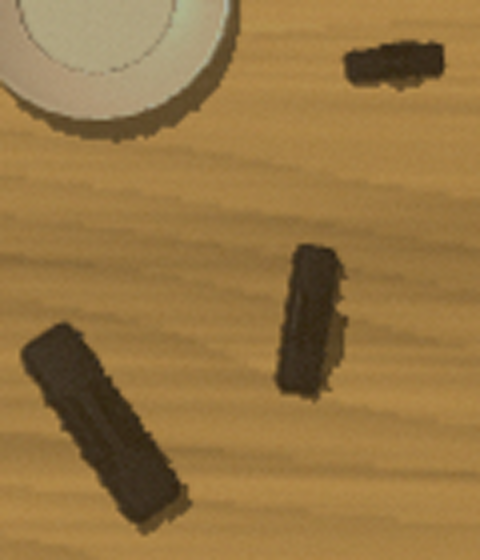

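View pics/rings.png

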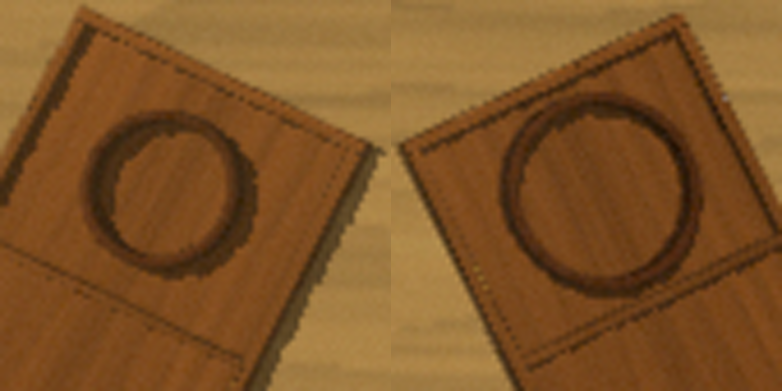

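servo_tool:
  deltas: "0.02 0.413 -0.471 0 1;0.02 0.413 -0.471 0 1;0.02 0.413 -0.471 0 1;0.02 0.413 -0.471 0 1;0.02 0.413 -0.471 0 1;0.02 0.413 -0.471 0 1;0.02 0.413 -0.471 0 1;0.02 0.413 -0.471 0 1;0.02 0.413 -0.471 0 1;0.02 0.413 -0.471 0 1;0.02 0.413 -0.471 0 1;0.02 0.413 -0.471 0 1;0.02 0.413 -0.471 0 1;0.02 0.413 -0.471 0 1"
  newtons: 20

```text
time: 3.1
tool_pos: [0.4504, -0.0957, 0.2408]
eef_rot: [0.558, 0.434, 0.558, -0.434]
contact_force: [-0.1, 0.7, -0.2]
finger_gap: 0.0883
```

```bash
python3 - <<'E'
from h import *
np.set_printoptions(precision=4,suppress=True)
s=sensors.state(); print(s['time'],s['tool_pos'],s['qpos'],q2R(s['eef_rot']))
img,K,W=cap('wrist'); save('w1.png',img); print('cam',W)
for t in ['tumbler_wide']:
    for d in vision.pinpoint('wrist',t): 
        p=toW(W,d['centre']); print(t,round(d['score'],2),p,proj(K,W,p).round())
    for d in vision.outline_of('wrist',t):
        c=max(cv2.findContours(d['mask'].astype(np.uint8),0,2)[0],key=cv2.contourArea)[:,0]; print(c.min(0),c.max(0))
E
```

```text
3.1 [ 0.4504 -0.0957  0.2408] [-0.2632 -0.137   2.0663 -0.0002  1.2122  1.0577] [[ 0.      0.9689  0.2474]
 [-0.0002  0.2474 -0.9689]
 [-1.     -0.      0.0002]]
cam [[ 0.2472 -0.9332 -0.2609  0.5167]
 [-0.969  -0.238  -0.0671 -0.0778]
 [ 0.0005  0.2694 -0.963   0.3649]
 [ 0.      0.      0.      1.    ]]
tumbler_wide 0.87 [ 0.4518 -0.0974  0.0014] [323. 214.]
```

View pics/w1.png

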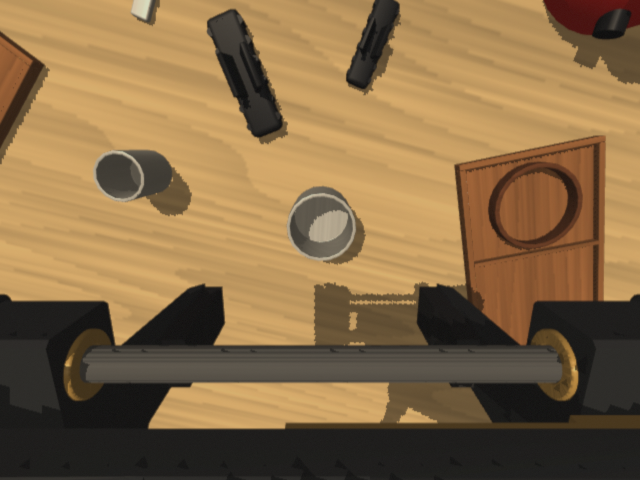

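```bash
python3 - <<'E'
from h import *
np.set_printoptions(precision=4,suppress=True)
img,K,W=cap('wrist')
print('tw',ray(K,W,(322,227),.06)); print('tn',ray(K,W,(120.5,175),.06)); print('ring',ray(K,W,(535,205),.022))
print('rim width',np.linalg.norm(ray(K,W,(288,227),.06)-ray(K,W,(356,227),.06)))
for t in ['tray_wide','tumbler_narrow']:
    for d in vision.pinpoint('wrist',t): print(t,d['score'],toW(W,d['centre']))
E
```

```text
tw [ 0.4506 -0.0958  0.06  ]
tn [0.452  0.0823 0.06  ]
ring [ 0.5158 -0.2955  0.022 ]
rim width 0.060473620477213545
tray_wide 0.92 [ 0.4518 -0.3307  0.0022]
tumbler_narrow 0.82 [ 0.4491  0.0832 -0.0007]
```

servo_tool:
  deltas: "0.05 0 0 0 1;0.1 0 0 0 1;0.15 0 0 0 1;0.18 0 0 0 1;0.196 0 0 0 1;0.196 0 0 0 1;0.196 0 0 0 -1;0.196 0 0 0 -1;0.196 0 0 0 -1;0.196 0 0 0 -1;0.196 0 0 0 -1;0.196 0 0 0 -1"
  newtons: 20

```text
time: 4.9
tool_pos: [0.4519, -0.0945, 0.0458]
eef_rot: [0.56, 0.433, 0.558, -0.433]
contact_force: [-1.3, -0.2, 5.7]
finger_gap: 0.0606
```

servo_tool:
  deltas: "-0.03 0 0 0 -1;-0.06 0 0 0 -1;-0.06 0.003 0.05 0 -1;-0.06 0.006 0.1 0 -1;-0.06 0.009 0.15 0 -1;-0.06 0.012 0.19 0 -1;-0.06 0.012 0.212 0 -1;-0.06 0.012 0.212 0 -1;-0.06 0.012 0.212 0 -1"

```text
time: 6.02
tool_pos: [0.5147, -0.295, 0.1041]
eef_rot: [0.558, 0.433, 0.56, -0.433]
contact_force: [-0.4, 0.4, -0.0]
finger_gap: 0.0608
```

```bash
python3 - <<'E'
from h import *
np.set_printoptions(precision=4,suppress=True)
s=sensors.state(); print(s['time'],s['tool_pos'],s['finger_gap'],s['contact_force'])
img,K,W=cap('wrist'); save('w2.png',img)
for t in ['tray_wide','tumbler_wide']:
    for d in vision.pinpoint('wrist',t): print(t,d['score'],toW(W,d['centre']))
print(proj(K,W,(.515,-.298,.022)),proj(K,W,(.515,-.298,.100)))
E
```

```text
6.025 [ 0.5147 -0.295   0.1041] 0.060764160629232476 [-0.4106  0.4457 -0.0117]
tumbler_wide 0.76 [ 0.5133 -0.2993  0.0599]
[326.8745 262.4191] [329.9931 323.8284]
```

View pics/w2.png

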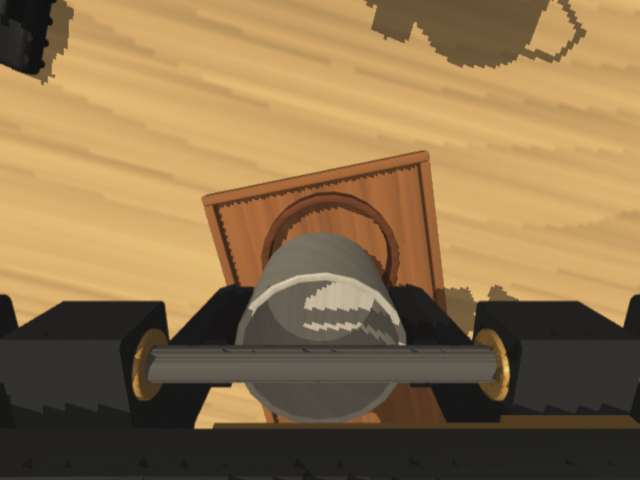

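```bash
cat >> h.py <<'E'
def ringbox(K,W,c,r,z):
    a=np.linspace(0,2*np.pi,90); P=np.array([proj(K,W,(c[0]+r*np.cos(t),c[1]+r*np.sin(t),z)) for t in a]); return P.min(0),P.max(0)
E
python3 - <<'E'
from h import *
from scipy.optimize import least_squares
img,K,W=cap('wrist')
for r,z,L,T,Rr in [(.043,.022,262,192,399)]:
    f=lambda c:(lambda b:[b[0][0]-L,b[0][1]-T,b[1][0]-Rr])(ringbox(K,W,c,r,z))
    s=least_squares(f,[.515,-.298]); print(s.x,s.fun)
f=lambda c:(lambda b:[b[0][0]-235,b[0][1]-273,b[1][0]-405,b[1][1]-421])(ringbox(K,W,c,.031,c[2]))
s=least_squares(f,[.515,-.298,.115]); print(s.x,s.fun)
print(sensors.state()['tool_pos'])
E
```

```text
[ 0.51634566 -0.30016868] [-0.98361497  0.09945321  0.98388016]
[ 0.5109496  -0.29502354  0.115012  ] [ 0.49369782 -0.52523646 -0.49399854  0.59806363]
[ 0.51523612 -0.29517501  0.10468789]
```

servo_tool:
  deltas: "0 0.001 0.0045 0 -1;0.02 0.001 0.0045 0 -1;0.035 0.001 0.0045 0 -1;0.045 0.001 0.0045 0 -1;0.05 0.001 0.0045 0 -1;0.053 0.001 0.0045 0 -1;0.053 0.001 0.0045 0 -1"

```text
time: 7.1
tool_pos: [0.5181, -0.3008, 0.0522]
eef_rot: [0.559, 0.433, 0.559, -0.433]
contact_force: [-0.6, -0.6, -0.3]
finger_gap: 0.0607
```

servo_tool:
  deltas: "0.0015 0 0 0 -1;0.0015 0 0 0 1;0.0015 0 0 0 1;0.0015 0 0 0 1;0.0015 0 0 0 1;-0.04 0 0 0 1;-0.09 0 0 0 1;-0.14 0.005 -0.06 0 1;-0.19 0.01 -0.12 0 1;-0.19 0.015 -0.18 0 1;-0.19 0.02 -0.24 0 1;-0.19 0.025 -0.3 0 1;-0.19 0.031 -0.36 0 1;-0.19 0.031 -0.386 0 1;-0.19 0.031 -0.386 0 1;-0.19 0.031 -0.386 0 1"

```text
time: 9.1
tool_pos: [0.4511, 0.0806, 0.2417]
eef_rot: [0.559, 0.433, 0.559, -0.433]
contact_force: [-0.3, -0.7, -0.7]
finger_gap: 0.0878
```

```bash
python3 - <<'E'
from h import *
np.set_printoptions(precision=4,suppress=True)
s=sensors.state(); print(s['time'],s['tool_pos'],s['finger_gap'],s['contact_force'])
img,K,W=cap('wrist'); save('w3.png',img)
for t in ['tray_wide','tumbler_wide','tumbler_narrow','tray_narrow']:
    for d in vision.pinpoint('wrist',t): print(t,d['score'],toW(W,d['centre']))
E
```

```text
9.1 [0.4511 0.0806 0.2417] 0.08781927919876972 [-0.2893 -0.7074 -0.6871]
tray_wide 0.4 [0.6377 0.0993 0.0025]
tumbler_narrow 0.85 [ 0.4507  0.0826 -0.0001]
tray_narrow 0.79 [0.4351 0.3144 0.0056]
```

View pics/w3.png

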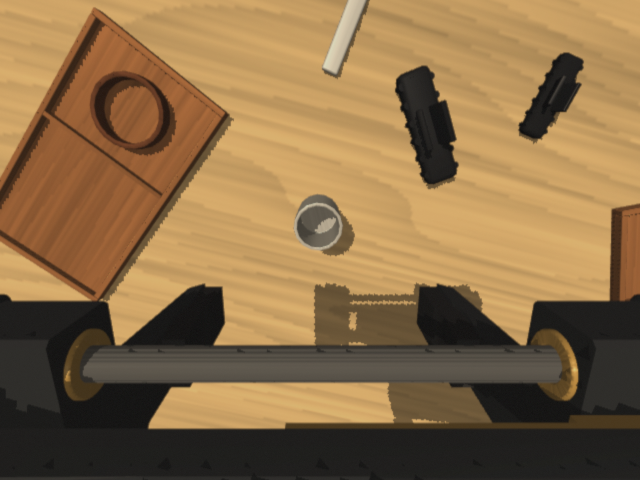

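servo_tool:
  deltas: "0.05 0 0 0 1;0.1 0 0 0 1;0.15 0 -0.001 0 1;0.18 0 -0.001 0 1;0.196 0 -0.001 0 1;0.196 0 -0.001 0 1;0.196 0 -0.001 0 -1;0.196 0 -0.001 0 -1;0.196 0 -0.001 0 -1;0.196 0 -0.001 0 -1;0.196 0 -0.001 0 -1;0.196 0 -0.001 0 -1;0.196 0 -0.001 0 -1;0.166 0 -0.001 0 -1;0.136 0 -0.001 0 -1;0.136 0 -0.001 0 -1"
  newtons: 20

```text
time: 11.35
tool_pos: [0.4529, 0.0821, 0.1076]
eef_rot: [0.56, 0.434, 0.558, -0.432]
contact_force: [0.3, -0.7, -0.9]
finger_gap: 0.043
```

```bash
python3 - <<'E'
from h import *
import pickle
np.set_printoptions(precision=4,suppress=True)
# ring from w3 geometry: rebuild pose at that time (TCP .4512,.0812,.2417, same orientation)
s=sensors.state(); print(s['tool_pos'],s['finger_gap'])
c=vision.capture('wrist'); K=np.array(c['mtx']); T=np.eye(4);T[:3,:3]=q2R(s['eef_rot']);T[:3,3]=[.4512,.0810,.2415];W=T@np.array(c['hand_eye'])
print('ring',ray(K,W,(129,110.5),.022),'tum',ray(K,W,(318.5,226),.06))
g=np.array([.5045,.277,.106]); print(delta(g))
E
```

```text
[0.4529 0.0821 0.1076] 0.04302241436212131
ring [0.5056 0.2774 0.022 ] tum [0.4521 0.0837 0.06  ]
[ 0.0003  0.1001 -0.1756]
```

servo_tool:
  deltas: "0 0.025 -0.045 0 -1;0 0.05 -0.09 0 -1;0 0.075 -0.135 0 -1;0 0.1 -0.17 0 -1;0 0.1 -0.1765 0 -1;0 0.1 -0.1765 0 -1;0 0.1 -0.1765 0 -1"

```text
time: 12.28
tool_pos: [0.5024, 0.2763, 0.1046]
eef_rot: [0.559, 0.432, 0.559, -0.434]
contact_force: [-0.1, -0.9, -0.7]
finger_gap: 0.0427
```

```bash
python3 - <<'E'
from h import *
np.set_printoptions(precision=4,suppress=True)
s=sensors.state(); print(s['time'],s['tool_pos'],s['finger_gap'],s['contact_force'])
img,K,W=cap('wrist'); save('w4.png',img)
for t in ['tumbler_narrow','tray_narrow']:
    for d in vision.pinpoint('wrist',t): print(t,d['score'],toW(W,d['centre']))
print(ringbox(K,W,(.505,.2775),.034,.022))
E
```

```text
12.275 [0.5024 0.2763 0.1046] 0.042679616278222476 [-0.0515 -0.9185 -0.6896]
tumbler_narrow 0.94 [0.4978 0.278  0.0579]
(array([265.7643, 202.3138]), array([375.9714, 307.408 ]))
```

View pics/w4.png

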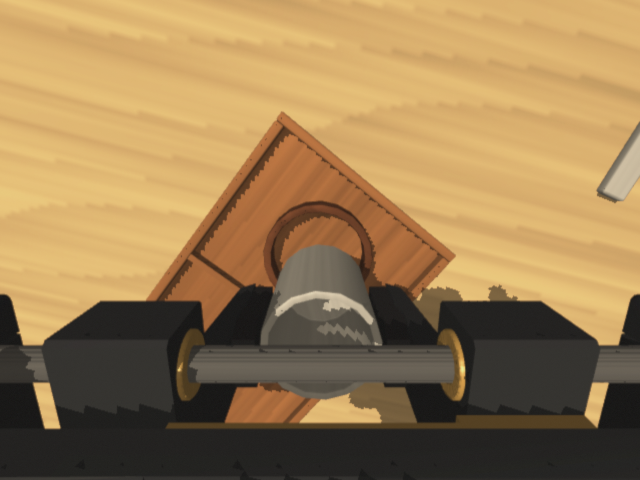

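```bash
python3 - <<'E'
from h import *
from scipy.optimize import least_squares
img,K,W=cap('wrist')
for B in [(.034,.022,264,201,375)]:
    f=lambda c:(lambda b:[b[0][0]-B[2],b[0][1]-B[3],b[1][0]-B[4]])(ringbox(K,W,c,.034,.022))
    s=least_squares(f,[.505,.2775]); print(s.x,s.fun)
f=lambda c:(lambda b:[b[0][0]-260,b[0][1]-290,b[1][0]-382,b[1][1]-398])(ringbox(K,W,c,.022,c[2]))
s=least_squares(f,[.5,.277,.115]); print(s.x,s.fun); print(sensors.state()['tool_pos'])
E
```

```text
[0.50639467 0.27888064] [ 0.59083691 -0.04805346 -0.59121901]
[0.50227876 0.27707613 0.11751951] [ 0.00834053 -0.00900269 -0.00834518  0.0098871 ]
[0.5034327  0.2768512  0.10572971]
```

servo_tool:
  deltas: "0 0.003 -0.001 0 -1;0.02 0.003 -0.001 0 -1;0.035 0.003 -0.001 0 -1;0.045 0.003 -0.001 0 -1;0.05 0.003 -0.001 0 -1;0.053 0.003 -0.001 0 -1;0.054 0.003 -0.001 0 -1;0.054 0.003 -0.001 0 -1"

```text
time: 13.48
tool_pos: [0.5066, 0.2797, 0.0522]
eef_rot: [0.559, 0.433, 0.559, -0.433]
contact_force: [0.1, -0.4, -0.2]
finger_gap: 0.043
```

servo_tool:
  deltas: "0.0015 0 0 0 -1;0.0015 0 0 0 1;0.0015 0 0 0 1;0.0015 0 0 0 1;0.0015 0 0 0 1;-0.04 0 0 0 1;-0.09 0 0 0 1;-0.14 0.02 0.05 0.1 1;-0.17 0.04 0.1 0.2 1;-0.17 0.06 0.15 0.3 1;-0.17 0.087 0.2 0.4 1;-0.17 0.087 0.21 0.4 1;-0.17 0.087 0.21 0.4 1;-0.17 0.087 0.21 0.4 1"

```text
time: 15.22
tool_pos: [0.6419, 0.0991, 0.2213]
eef_rot: [-0.462, -0.535, -0.463, 0.535]
contact_force: [-0.2, -1.3, 0.7]
finger_gap: 0.0878
```

```bash
python3 - <<'E'
from h import *
np.set_printoptions(precision=4,suppress=True)
s=sensors.state(); print(s['time'],s['tool_pos'],s['finger_gap'],s['qpos']); M=q2R(s['eef_rot']); print('jaw yaw',np.degrees(np.arctan2(M[1,2],M[0,2])))
img,K,W=cap('wrist'); save('w5.png',img)
for d in vision.pinpoint('wrist','opener'): print(d['score'],toW(W,d['centre']))
for d in vision.outline_of('wrist','opener'):
    v,u=np.nonzero(d['mask']); w=np.array([ray(K,W,p,.007)[:2] for p in zip(u[::5],v[::5])])
    # handle only: fit axis on points with x below the loop
    h=w[w[:,0]<w[:,0].max()-.045]; c=h.mean(0); a=np.linalg.svd(h-c)[2][0]; a*=np.sign(a[0])
    t=(w-c)@a; print(d['score'],'yaw',np.degrees(np.arctan2(a[1],a[0])),'ends',c+a*t.min(),c+a*t.max(),'len',np.ptp(t),'mid',c+a*(t.min()+t.max())/2)
E
```

```text
15.225 [0.6419 0.0991 0.2213] 0.0878474625641068 [0.1145 0.2431 1.7037 0.0006 1.196  1.8309]
jaw yaw -98.35160828756494
0.66 [0.636  0.1016 0.0024]
0.27 [ 0.6172 -0.102   0.002 ]
0.59 yaw -8.583488359921848 ends [0.586  0.1077] [0.6929 0.0916] len 0.10803595570204808 mid [0.6394 0.0997]
0.21 yaw -56.217020299418856 ends [ 0.5845 -0.084 ] [ 0.6199 -0.137 ] len 0.06377779359721142 mid [ 0.6022 -0.1105]
```

View pics/w5.png

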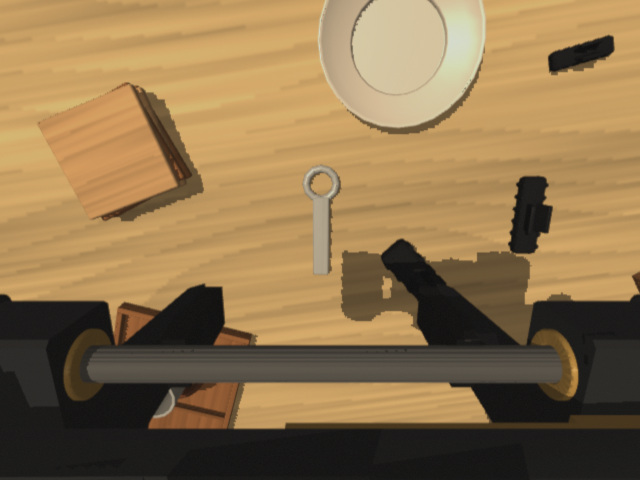

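servo_tool:
  deltas: "0.05 -0.003 0 0 0;0.1 -0.003 0 0 0;0.15 -0.003 0 0 0;0.18 -0.003 0 0 0;0.19 -0.003 0 0 0;0.196 -0.003 0 0 0;0.196 -0.003 0 0 0;0.196 -0.003 0 0 0"

```text
time: 16.38
tool_pos: [0.6412, 0.0986, 0.0274]
eef_rot: [0.462, 0.536, 0.461, -0.535]
contact_force: [-0.0, 1.1, 0.6]
finger_gap: 0.0443
```

servo_tool:
  deltas: "0.0025 0 0 0 0;0.0025 0 0 0 0;0.0025 0 0 0 -1;0.0025 0 0 0 -1;0.0025 0 0 0 -1;0.0025 0 0 0 -1;0.0025 0 0 0 -1;0.0025 0 0 0 -1"
  newtons: 30

```text
time: 17.38
tool_pos: [0.64, 0.0984, 0.0232]
eef_rot: [0.462, 0.535, 0.462, -0.535]
contact_force: [0.3, 0.1, -1.4]
finger_gap: 0.0154
```

servo_tool:
  deltas: "-0.05 0 0 0 -1;-0.095 0 0 0 -1;-0.095 -0.016 0.05 -0.1 -1;-0.095 -0.033 0.1 -0.2 -1;-0.095 -0.051 0.15 -0.3 -1;-0.095 -0.068 0.2 -0.4 -1;-0.095 -0.085 0.25 -0.5 -1;-0.095 -0.102 0.3 -0.6 -1;-0.095 -0.118 0.35 -0.605 -1;-0.095 -0.136 0.4 -0.605 -1;-0.095 -0.152 0.45 -0.605 -1;-0.095 -0.163 0.482 -0.605 -1;-0.095 -0.163 0.482 -0.605 -1;-0.095 -0.163 0.482 -0.605 -1"

```text
time: 19.12
tool_pos: [0.408, -0.3539, 0.118]
eef_rot: [0.6, 0.374, 0.601, -0.373]
contact_force: [0.6, 0.1, -0.5]
finger_gap: 0.0158
```

```bash
python3 - <<'E'
from h import *
np.set_printoptions(precision=4,suppress=True)
s=sensors.state(); print(s['time'],s['tool_pos'],s['finger_gap'],s['qpos']); M=q2R(s['eef_rot']); print('jaw yaw',np.degrees(np.arctan2(M[1,2],M[0,2])))
img,K,W=cap('wrist'); 
a=np.radians(26.1);Rt=np.array([[np.cos(a),-np.sin(a)],[np.sin(a),np.cos(a)]]);c=np.array([.4531,-.3308])
for x,y in [(125,70),(125,-70),(16,64),(16,-64),(-119,64),(-119,-64)]:
    p=c+Rt@(np.array([x,y])/1000); u=proj(K,W,(*p,.014)); print(u.round())
    if 0<u[0]<640: cv2.circle(img,tuple(int(i) for i in u),4,(0,255,0),1)
save('w6.png',img)
E
```

```text
19.125 [ 0.408  -0.3539  0.118 ] 0.015783755176597972 [-0.7609  0.1453  2.0283  0.0006  0.9688  0.3523]
jaw yaw -63.798000882925216
[192. -57.]
[450. -57.]
[219. 150.]
[423. 150.]
[233. 341.]
[408. 342.]
```

View pics/w6.png

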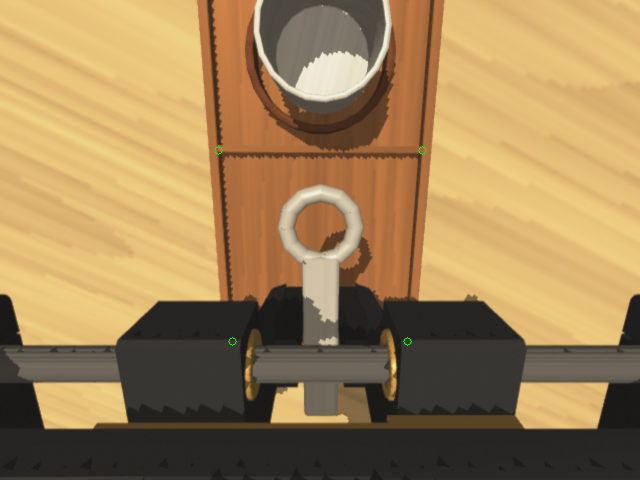

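servo_tool:
  deltas: "0.04 -0.001 0 0 -1;0.07 -0.001 0 0 -1;0.08 -0.001 0 0 -1;0.085 -0.001 0 0 -1;0.088 -0.001 0 0 -1;0.088 -0.001 0 0 -1"

```text
time: 19.92
tool_pos: [0.4078, -0.3554, 0.031]
eef_rot: [0.601, 0.373, 0.6, -0.374]
contact_force: [0.8, -0.3, 0.0]
finger_gap: 0.0156
```

servo_tool:
  deltas: "0.001 0 0 0 -1;0.001 0 0 0 -0.2;0.001 0 0 0 -0.2;0.001 0 0 0 -0.2;-0.03 0 0 0 -0.2;-0.08 0 0 0 -0.2;-0.14 0 0 0 0.1;-0.19 0.03 -0.02 0.1 0.15;-0.19 0.08 -0.04 0.2 0.15;-0.19 0.13 -0.06 0.3 0.15;-0.19 0.18 -0.08 0.4 0.15;-0.19 0.23 -0.1 0.5 0.15;-0.19 0.28 -0.125 0.6 0.15;-0.19 0.3 -0.135 0.603 0.15;-0.19 0.3 -0.135 0.603 0.15;-0.19 0.3 -0.135 0.603 0.15"

```text
time: 21.92
tool_pos: [0.6157, -0.1024, 0.22]
eef_rot: [-0.462, -0.535, -0.462, 0.535]
contact_force: [-1.0, 0.4, 0.7]
finger_gap: 0.0506
```

```bash
python3 - <<'E'
from h import *
np.set_printoptions(precision=4,suppress=True)
s=sensors.state(); print(s['time'],s['tool_pos'],s['finger_gap']); M=q2R(s['eef_rot']); print('jaw yaw',np.degrees(np.arctan2(M[1,2],M[0,2])))
img,K,W=cap('wrist'); save('w7.png',img)
for d in vision.pinpoint('wrist','hair_clip'): print(d['score'],toW(W,d['centre']))
for d in vision.outline_of('wrist','hair_clip'):
    c=max(cv2.findContours(d['mask'].astype(np.uint8),0,2)[0],key=cv2.contourArea)[:,0]
    w=np.array([ray(K,W,p,.012)[:2] for p in c.astype(float)])
    (cx,sz,a)=cv2.minAreaRect((w*1000).astype(np.float32)); b=cv2.boxPoints((cx,sz,a)); L=max([b[1]-b[0],b[2]-b[1]],key=np.linalg.norm)
    print(d['score'],np.round(cx,1),np.round(sz,1),'axis',np.degrees(np.arctan2(L[1],L[0])),'px',c.mean(0).round())
E
```

```text
21.925 [ 0.6157 -0.1024  0.22  ] 0.05062469876669789
jaw yaw -98.32281590363948
0.83 [ 0.6186 -0.1002  0.0005]
0.75 [0.5571 0.006  0.001 ]
0.7 [ 0.7529 -0.1462 -0.0035]
0.94 [575.9  20.4] [64.5 51.4] axis 34.657207 px [208. 274.]
0.94 [ 753.3 -145.7] [17.6 51.6] axis -82.19649 px [348.  56.]
0.73 [ 616.9 -100.4] [24.  76.4] axis -7.864303 px [318. 221.]
0.21 [ 716.2 -304.3] [177.9 111.2] axis 81.69163 px [513.  85.]
```

View pics/w7.png

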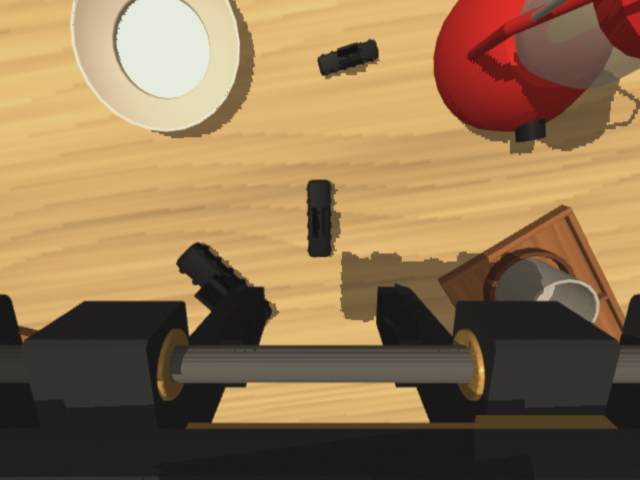

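servo_tool:
  deltas: "0.05 0.001 -0.001 0 0.15;0.1 0.001 -0.001 0 0.15;0.15 0.001 -0.001 0 0.15;0.18 0.001 -0.001 0 0.15;0.19 0.001 -0.001 0 0.15;0.1945 0.001 -0.001 0 0.15;0.1945 0.001 -0.001 0 0.15;0.1945 0.001 -0.001 0 -1;0.1945 0.001 -0.001 0 -1;0.1945 0.001 -0.001 0 -1;0.1945 0.001 -0.001 0 -1;0.1945 0.001 -0.001 0 -1;0.1945 0.001 -0.001 0 -1"
  newtons: 15

```text
time: 23.7
tool_pos: [0.6181, -0.1005, 0.0263]
eef_rot: [0.463, 0.535, 0.462, -0.535]
contact_force: [-0.9, -0.2, 5.0]
finger_gap: 0.0219
```

servo_tool:
  deltas: "-0.04 0 0 0 -1;-0.1 0 0 -0.17 -1;-0.1 -0.02 -0.028 -0.34 -1;-0.1 -0.04 -0.056 -0.51 -1;-0.1 -0.06 -0.083 -0.68 -1;-0.1 -0.08 -0.111 -0.85 -1;-0.1 -0.1 -0.139 -1.02 -1;-0.1 -0.12 -0.167 -1.19 -1;-0.1 -0.14 -0.195 -1.36 -1;-0.1 -0.16 -0.222 -1.53 -1;-0.1 -0.18 -0.25 -1.7 -1;-0.1 -0.2 -0.278 -1.87 -1;-0.1 -0.22 -0.306 -2.04 -1;-0.1 -0.24 -0.333 -2.21 -1;-0.1 -0.26 -0.361 -2.38 -1;-0.1 -0.282 -0.391 -2.55 -1;-0.1 -0.282 -0.391 -2.72 -1;-0.1 -0.282 -0.391 -2.864 -1;-0.1 -0.282 -0.391 -2.864 -1;-0.1 -0.282 -0.391 -2.864 -1"

```text
time: 26.2
tool_pos: [0.3951, 0.3271, 0.1254]
eef_rot: [0.594, -0.383, 0.594, 0.383]
contact_force: [-0.6, -0.7, -0.6]
finger_gap: 0.022
```

```bash
python3 - <<'E'
from h import *
np.set_printoptions(precision=4,suppress=True)
s=sensors.state(); print(s['time'],s['tool_pos'],s['finger_gap'],s['qpos']); M=q2R(s['eef_rot']); print('jaw yaw',np.degrees(np.arctan2(M[1,2],M[0,2])))
img,K,W=cap('wrist'); 
a=np.radians(-24.2);Rt=np.array([[np.cos(a),-np.sin(a)],[np.sin(a),np.cos(a)]]);c=np.array([.4417,.3067])
for x,y in [(125,70),(125,-70),(16,64),(16,-64),(-119,64),(-119,-64)]:
    p=c+Rt@(np.array([x,y])/1000); u=proj(K,W,(*p,.014)); print(u.round())
    if 0<u[0]<640: cv2.circle(img,tuple(int(i) for i in u),4,(0,255,0),1)
save('w8.png',img)
E
```

```text
26.2 [0.3951 0.3271 0.1254] 0.021986749813264053 [ 0.6429  0.0864  2.0788  0.      0.9769 -0.5026]
jaw yaw 65.6300201551993
[405. 453.]
[237. 453.]
[406. 336.]
[236. 336.]
[419. 149.]
[222. 150.]
```

View pics/w8.png

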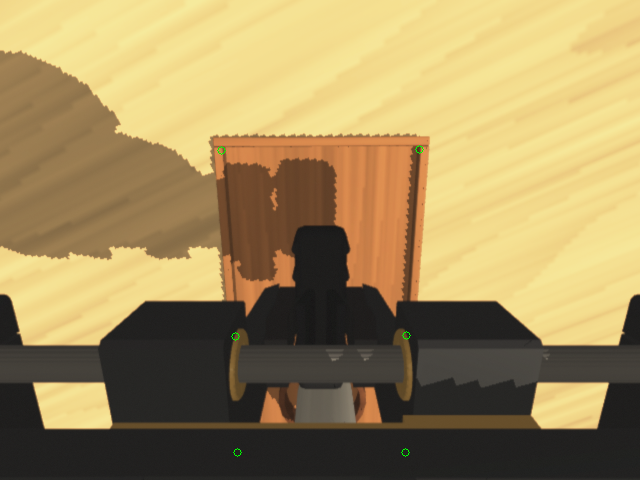

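servo_tool:
  deltas: "0.04 0 0 0 -1;0.07 0 0 0 -1;0.082 0 0 0 -1;0.089 0 0 0 -1;0.0925 0 0 0 -1;0.0935 0 0 0 -1;0.0935 0 0 0 -1;0.0935 0 0 0 -0.1;0.0935 0 0 0 -0.1;0.0935 0 0 0 -0.1;0.0935 0 0 0 -0.1;0.06 0 0 0 -0.1;0.01 0 0 0 -0.1;-0.05 0 0 0 -0.1;-0.1 0.05 0 0 0;-0.15 0.1 0 0 0;-0.15 0.1 0 0 0"

```text
time: 28.38
tool_pos: [0.3036, 0.3701, 0.2793]
eef_rot: [0.595, -0.384, 0.591, 0.385]
contact_force: [0.0, 0.0, -0.3]
finger_gap: 0.044
```

```bash
python3 - <<'E'
from h import *
np.set_printoptions(precision=4,suppress=True)
s=sensors.state(); print(s['time'],s['tool_pos'])
img,K,W=cap('top')
for t in ['tumbler_wide','tumbler_narrow','opener','hair_clip','saucer','coasters','lantern']:
    for d in vision.pinpoint('top',t)[:3]: print(t,round(d['score'],2),toW(W,d['centre']))
sc,_,_=cap('scene'); wr,_,_=cap('wrist')
r=lambda im:cv2.resize(im,(400,300),interpolation=cv2.INTER_AREA)
a=cv2.resize(img[240:405,80:300],(400,300)); b=cv2.resize(img[240:405,340:560],(400,300))
save('f.png',np.vstack([np.hstack([a,b]),np.hstack([r(wr),cv2.resize(sc[130:310,50:290],(400,300))])]))
E
```

```text
28.375 [0.3036 0.3701 0.2793]
tumbler_wide 0.71 [ 0.5154 -0.3     0.008 ]
tumbler_narrow 0.98 [0.5112 0.2778 0.0062]
opener 0.62 [ 0.4115 -0.3568  0.0013]
hair_clip 0.84 [0.3986 0.3278 0.0069]
hair_clip 0.7 [0.5605 0.0009 0.001 ]
hair_clip 0.66 [ 0.7557 -0.1435  0.0036]
saucer 0.81 [ 0.7892  0.0104 -0.0004]
coasters 0.7 [ 0.734   0.2674 -0.0005]
lantern 0.74 [ 0.7408 -0.2846 -0.0012]
```

View pics/f.png

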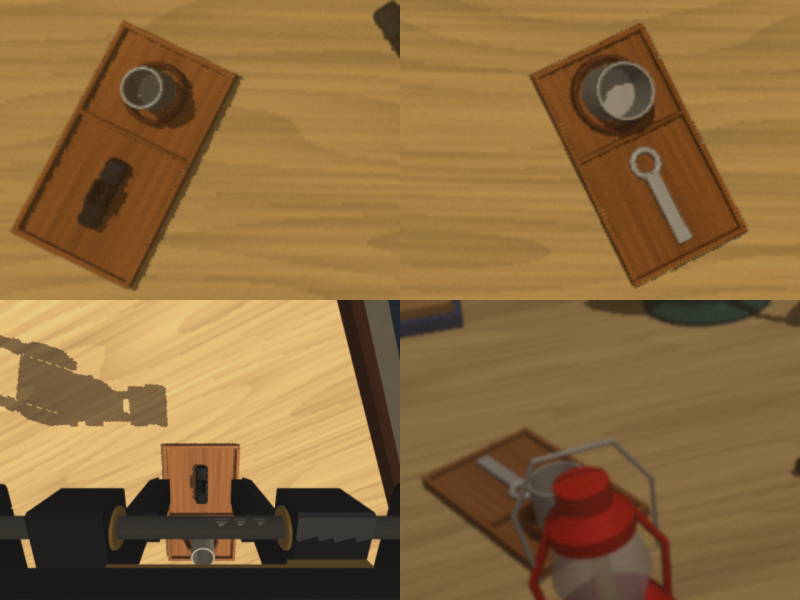

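```bash
python3 -c "
from plant import bot; print(bot.finish_job())"
```

```text
the job is handed in; nothing more can be done
None
```

Both trays are made up and the job is handed in, at about 28 s of the 109 s allowed. The hand-in gives no verdict, so this rests on my own last checks.

- **Wide tray:** the wide tumbler stands in the wide well, and the bottle opener lies flat in the open bay, lined up with the tray.
- **Narrow tray:** the narrow tumbler stands in the narrow well, and the hair clip sits right way up in the open bay. I used the clip that measured 76 × 24 mm, not the larger or smaller one.

**Last checks:** the final top picture showed both tumblers upright inside their rings, and both items lying inside their bays. The networks put the tumbler bases at 6 and 8 mm, against a tray floor of 6 mm.

The lantern, saucer and coasters read in the same places as at the start, within the networks' error. The lantern differs by about 7 mm, but the first reading was from the other camera and nothing went near it. The narrow tumbler's reading was about 5 mm from the ring centre I measured. That is within network error and within the 7 mm clearance.

No check failed. The highest force I read at the end of a move was about 6 N.

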